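# Sort the leftovers of a service into the coloured trays

### The job

Sort the small parts left over from a service into the three coloured trays on the bench: both used spark plugs into the red tray, the hex bolt into the blue tray, and the bulb carton, standing upright, into the yellow tray. Set each thing down gently so that it rests flat on the floor of its tray, not on a wall or on another part, and leave everything else on the bench where it is.

Things in the scene. Friction and masses are not known exactly. Their poses are not given: they have to be found in the camera images.
- plug_a: used spark plug, one of two alike, lying: 67 mm long, grey metal hexagon and thread, white ceramic. Origin: mid-length, under its axis at bench level (turns with it if it rolls). y runs along it, +y to the thread end. Round: ceramic 12 mm thick (-y half), hexagon 21 mm (y = 2 to 16 mm), thread 17 mm. Grip across the hexagon, 9 mm to +y. 50 g. Can roll a little.
- plug_b: used spark plug, one of two alike, lying: 67 mm long, grey metal hexagon and thread, white ceramic. Origin: mid-length, under its axis at bench level (turns with it if it rolls). y runs along it, +y to the thread end. Round: ceramic 12 mm thick (-y half), hexagon 21 mm (y = 2 to 16 mm), thread 17 mm. Grip across the hexagon, 9 mm to +y. 50 g. Can roll a little.
- hex_bolt: grey steel hex bolt, lying: 46 mm long, head 16 mm across flats and 19 mm over corners at one end, thinner threaded shank. Origin: under the middle of its length, at bench level. y runs along the bolt; it lies tilted by up to 0.15 rad, since its head is thicker, and may have rolled a little about y. 30 g. Grip across the middle.
- bulb_carton: upright closed bulb carton, dark blue with yellow spots, 45 x 45 mm, 62 mm tall, stiff. Origin: centre of its underside; x and y square to its sides, z up. 60 g.
- tray_red: Red shallow open plastic tray, fixed; outside 134 (x) x 100 (y) x 14 mm high (16 with the rim bead), walls and floor 4 mm, so 126 x 92 mm inside, floor 4 mm above the bench; no dividers. Origin: centre of its underside; x the long way (away from the robot), y the short way, z up. The three trays stand in a row behind the loose parts, in any order.
- tray_blue: Blue shallow open plastic tray, fixed; outside 134 (x) x 100 (y) x 14 mm high (16 with the rim bead), walls and floor 4 mm, so 126 x 92 mm inside, floor 4 mm above the bench; no dividers. Origin: centre of its underside; x the long way (away from the robot), y the short way, z up. The three trays stand in a row behind the loose parts, in any order.
- tray_yellow: Yellow shallow open plastic tray, fixed; outside 134 (x) x 100 (y) x 14 mm high (16 with the rim bead), walls and floor 4 mm, so 126 x 92 mm inside, floor 4 mm above the bench; no dividers. Origin: centre of its underside; x the long way (away from the robot), y the short way, z up. The three trays stand in a row behind the loose parts, in any order.
- tape_rule: bystander, stays where it is: yellow pocket tape measure with black top, 62 x 91 x 35 mm, loose, near the bench's front edge on the left. Origin: centre of its underside.
- hardener_tin: bystander, stays where it is: small grey lidded tin, 63 mm across, 60 mm tall, loose, near the bench's front edge, between the parts and the vice. Origin: centre of its underside.

How it is judged:
At the end, for the whole second after the job is handed in: Plugs in red tray, bolt in blue, carton in yellow: origins within 56 mm (long way) and 41 mm (short way) of the tray's centre, carton 41 and 25 mm, and down on the floor; plugs and bolt level within 0.25 rad, carton upright within 0.1 rad; all released and at rest (x of plug_a in the frame of tray_red between -0.056 and 0.056 m and y of plug_a in the frame of tray_red between -0.041 and 0.041 m and z of plug_a in the frame of tray_red between -0.002 and 0.03 m and angle between plug_a's own y axis and vertical between 1.321 and 1.821 rad and linear speed of each of plug_a, plug_b, hex_bolt, bulb_carton below 0.03 m/s and contact force between each of plug_a, plug_b, hex_bolt, bulb_carton and the fingers below 0.1 N and x of plug_b in the frame of tray_red between -0.056 and 0.056 m and y of plug_b in the frame of tray_red between -0.041 and 0.041 m and z of plug_b in the frame of tray_red between -0.002 and 0.03 m and angle between plug_b's own y axis and vertical between 1.321 and 1.821 rad and x of hex_bolt in the frame of tray_blue between -0.056 and 0.056 m and y of hex_bolt in the frame of tray_blue between -0.041 and 0.041 m and z of hex_bolt in the frame of tray_blue between -0.002 and 0.03 m and angle between hex_bolt's own y axis and vertical between 1.321 and 1.821 rad and x of bulb_carton in the frame of tray_yellow between -0.041 and 0.041 m and y of bulb_carton in the frame of tray_yellow between -0.025 and 0.025 m and z of bulb_carton in the frame of tray_yellow between -0.002 and 0.012 m and angle between bulb_carton's own z axis and vertical below 0.1 rad); the robot touches nothing.
It fails at once if tape rule shifted more than 20 mm or tipped (distance of tape_rule from where it was at the start of the episode above 0.02 m or angle between tape_rule's own z axis and vertical above 0.2 rad).
It fails at once if hardener tin shifted more than 20 mm or tipped (distance of hardener_tin from where it was at the start of the episode above 0.02 m or angle between hardener_tin's own z axis and vertical above 0.2 rad).
It fails at once if a part dropped from more than about 40 mm, or thrown ((linear speed of plug_a above 0.9 m/s and contact force between plug_a and the fingers below 0.05 N) or (linear speed of plug_b above 0.9 m/s and contact force between plug_b and the fingers below 0.05 N) or (linear speed of hex_bolt above 0.9 m/s and contact force between hex_bolt and the fingers below 0.05 N) or (linear speed of bulb_carton above 0.9 m/s and contact force between bulb_carton and the fingers below 0.05 N)).
It also fails if it takes over 93 s, if anything falls off the work surface, if the arm or the gripper's body presses on something with over 40 N, if the wrist force passes 120 N, or if a joint passes its speed limit or range.

### The arm

A 6-joint arm with a two-finger parallel gripper is mounted at the origin on a cart in front of the work surface, level with it; the furniture and walls round the work are solid. World frame = base frame: x ahead of the robot, y to its left, z up, the work surface at z = 0. Lengths are in m, angles in rad, forces in N, time in s.
With the tool pointing down it reaches from about 0.225 to 0.875 m from the base axis. Payload 3.4 kg.
Tool frame: the origin (TCP) lies at the very end of the fingers, on their centre line; the grasp point (between the pads) lies 19 mm behind it; z points along the fingers, x is the direction in which the jaws open and shut, and the axes are right-handed (so a half turn about z gives the same grasp; the last joint's range is limited). The gripper opens to 85 mm and grips with 20 to 120 N. Pads are 22 mm wide; open, the fingers measure 114 mm over their backs; the gripper's body (76 mm by 85 mm) begins 54 mm behind the grasp point. The pads swing forward as they close: fully open they stand 13 mm farther back than shut.
Start: joints at [-1.428, 0.276, 1.505, -0, 1.361, -0.121], TCP at [0.15, -0.555, 0.231] pointing down, gripper open.
Joint ranges: [-2.89, 2.89], [-0.75, 2.08], [0.22, 2.7], [-1.18, 4.32], [0.11, 2.71], [-2.7, 2.7]. Speed limits (rad/s): [2.57, 2.57, 3.14, 3.14, 3.14, 3.14].

### API

Orientations are given as a unit quaternion [w, x, y, z].
In Python, from rig import manip gives the robot as it stands.
- The arm moves only by the tool carry_out, never from a script. Its argument "series" is a list of rows, each a list of 2 entries, a list of its own where there are three numbers: the shift along the tool's x, y, z in mm, then the turn about the tool's z in degrees. A call has 1 to 10 rows; each row shifts and turns the pose as measured when the row begins, along the tool's axes as they then stand; what a row does not reach is not made up. A row lasts 1/12 s, in which the tool goes at most 41.7 mm and 7.16 degrees, less where a joint would pass 70% of its speed; a pose out of reach is approached as far as the arm can. A call is refused whole if a number of a shift passes 41.7 or a number of a turn 7.16, either way. A call with a gripper value outside its range is refused whole. "fingers" is the finger opening in mm, from 0 to 85.4, set as the call begins (left out, the last holds). The fingers move at their own pace and stop on an object; "squeeze" is the grip in N (left out, the last holds). Time passes only in rows, so rows that do not move let the fingers close. It gives the time, the measured TCP pose, the force and the opening at its end, in the units of the state.
- manip.get_state(): the state, without advancing time (a new reading comes with each control period).
- manip.get_image(name): name is "scene" or "side" or "wrist"; returns a dict with "frame" (480x640x3 uint8, blue, green, red), "K" (3x3 intrinsics, pixels), "rvec" (rotation vector, rad) and "tvec" (3), from world to camera coordinates, as OpenCV has them; the wrist camera has in their place "mount" (4x4, takes a point from camera to tool coordinates, whose origin is the TCP and whose axes are the tool frame's). Camera axes: x right, y down, z forward; pixel columns grow to the right and rows downward; lengths in m; the calibration is good to about 2 mm. A picture is of the moment at which its call begins: read the wrist's pose just before it. There is no depth.
- manip.sign_off(): hands the job in, once; it reports no verdict.
The state is a dict: "clock": time; "qpos": joint angles; "qd": joint speeds; "effort": joint torques, N m; "position": TCP position; "ee_rot": TCP orientation; "contact_force": force on the tool from outside, world axes, zero at the start; "moment": the same for the moment, N m; "width": finger opening in m.
Only numpy, scipy, OpenCV 4.12 (cv2) and the standard library are available. Lean on these libraries where they do the work, as an engineer would, in place of code of your own. Each camera call takes 0.05 s, during which the arm holds its last target. There are 200 camera calls.

## Working session

There is one attempt and no reset: what is moved stays moved. The work goes in short steps, Python scripts to look and compute and a tool call to move; the robot and the scene stay as the last step left them, time stands still between calls to the robot, and variables do not carry over. Pictures are saved under pics/ and viewed, about 12 in all and at most 16, crops included, and the job is handed in when it is done.

Besides the shell and the picture viewer there is one more tool, called after "Emit:" as name(argument=value, ...) on one line, values as JSON. carry_out: Moves the arm, as the interface text tells. Its arguments: {"type":"object","properties":{"series":{"type":"array","items":{"type":"array"}},"fingers":{"type":"number"},"squeeze":{"type":"number"}},"required":["series"]}

```bash
mkdir -p pics; ls
cat > h.py <<'E'
import numpy as np, cv2
from rig import manip
def Rq(q):
    w,x,y,z=q
    from scipy.spatial.transform import Rotation as R
    return R.from_quat([x,y,z,w]).as_matrix()
def snap(name,fn,crop=None,scale=1):
    s=manip.get_state(); im=manip.get_image(name)
    K=np.array(im["K"],float)
    if name=="wrist":
        M=np.array(im["mount"]); T=np.eye(4); T[:3,:3]=Rq(s["ee_rot"]); T[:3,3]=s["position"]; C=T@M
        Rcw=C[:3,:3]; o=C[:3,3]
    else:
        R=cv2.Rodrigues(np.array(im["rvec"],float))[0]; Rcw=R.T; o=-R.T@np.array(im["tvec"],float).ravel()
    cv2.imwrite(f"pics/{fn}.png",im["frame"]); np.savez(f"pics/{fn}.npz",K=K,R=Rcw,o=o)
    return im["frame"]
def px(fn,u,v,z=0.):
    d=np.load(f"pics/{fn}.npz"); r=d["R"]@np.linalg.inv(d["K"])@np.array([u,v,1.]); o=d["o"]
    return o+r*(z-o[2])/r[2]
def proj(fn,p):
    d=np.load(f"pics/{fn}.npz"); c=d["K"]@(d["R"].T@(np.array(p,float)-d["o"])); return c[:2]/c[2]
def tool(p):
    "world target TCP -> shift in tool axes, mm"
    s=manip.get_state(); return Rq(s["ee_rot"]).T@(np.array(p)-s["position"])*1000
def st():
    s=manip.get_state(); R=Rq(s["ee_rot"]); print("t",round(s["clock"],2),"p",np.round(s["position"],4),"yawx",np.round(np.degrees(np.arctan2(R[1,0],R[0,0])),1),"w",round(s["width"],4),"F",np.round(s["contact_force"],1)); return s
E
python3 - <<'E'
from h import *
s=st(); print(np.round(Rq(s["ee_rot"]),3))
snap("scene","s0"); snap("side","d0");
for f in("s0","d0"): print(np.load(f"pics/{f}.npz")["o"])
E
```

```text
pics
t 0.0 p [ 0.1499 -0.5546  0.2304] yawx -74.9 w 0.0853 F [ 0.  -0.5 -0.1]
[[ 0.261 -0.965 -0.   ]
 [-0.965 -0.261  0.002]
 [-0.002 -0.    -1.   ]]
[-0.05265771  0.2710379   0.64394503]
[0.23819246 0.60912045 0.63279062]
```

View pics/s0.png

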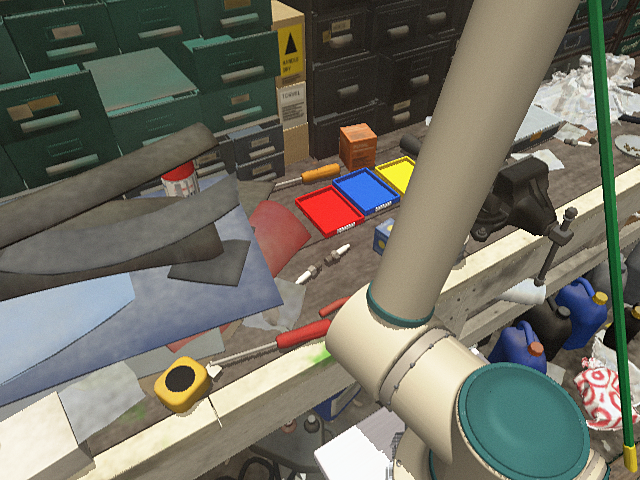

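View pics/d0.png

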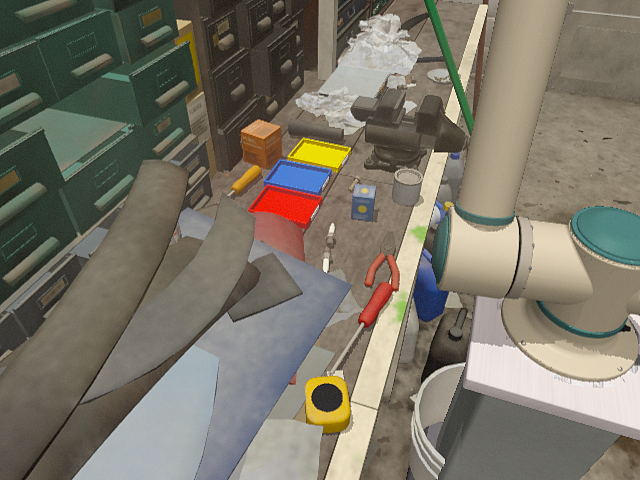

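The scene view shows red, blue and yellow trays at (330,210), (366,190) and (397,170), with two plugs at (306,274) and (340,252). The side view shows the carton at (363,203), the tin at (407,187) and perhaps the bolt behind the carton at (355,182).

Run:
```python
from h import *
for n,f,u,v,z in [("red","d0",286,207,.01),("blue","d0",298,178,.01),("yel","d0",320,155,.01),("cartTop","d0",364,190,.062),("tinTop","d0",408,176,.06),("bolt?","d0",355,182,.008),("plugN","d0",331,234,.01),("plugS","d0",326,262,.01),("redS","s0",330,211,.01),("blueS","s0",366,191,.01),("p1S","s0",306,274,.01),("p2S","s0",340,252,.01)]:
    print(n,np.round(px(f,u,v,z),3))
a=cv2.imread("pics/d0.png")[140:300,230:430]; cv2.imwrite("pics/d0c.png",cv2.resize(a,None,fx=4,fy=3.75,interpolation=2)[:600])
```

```text
red [ 0.564 -0.127  0.01 ]
blue [ 0.58  -0.239  0.01 ]
yel [ 0.565 -0.353  0.01 ]
cartTop [ 0.406 -0.175  0.062]
tinTop [ 0.331 -0.261  0.06 ]
bolt? [ 0.45  -0.272  0.008]
plugN [ 0.445 -0.076  0.01 ]
plugS [0.429 0.004 0.01 ]
redS [ 0.558 -0.134  0.01 ]
blueS [ 0.573 -0.244  0.01 ]
p1S [0.428 0.005 0.01 ]
p2S [ 0.442 -0.083  0.01 ]
```

View pics/d0c.png

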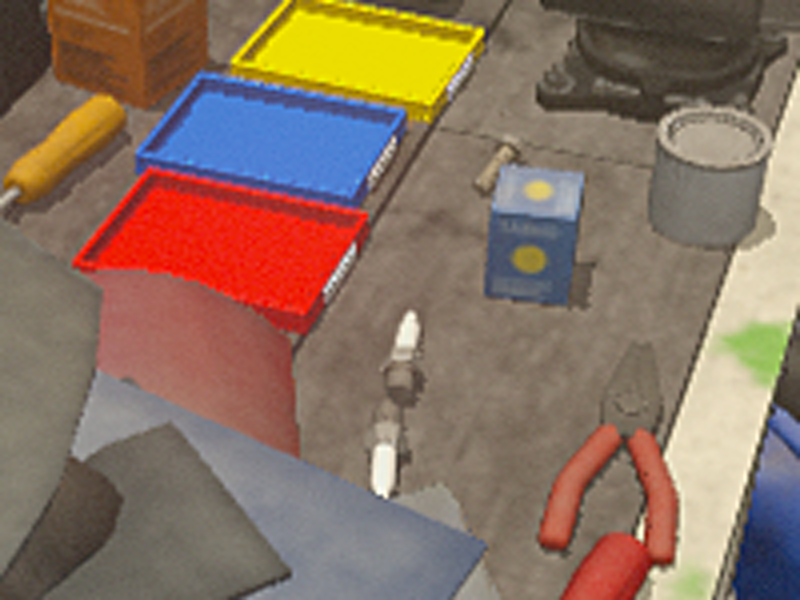

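Emit:
carry_out(series=[[[0,0,-35],0],[[0,0,-35],0],[[-15,-18,-30],0],[[-24,-29,0],0],[[-24,-29,0],0],[[-24,-29,0],0],[[-24,-29,0],0],[[-24,-29,0],0],[[-24,-29,0],0],[[-24,-29,0],0]], fingers=85, squeeze=30)

```text
clock: 0.93
position: [0.3173, -0.3168, 0.3298]
ee_rot: [-0.004, 0.79, -0.614, -0.005]
contact_force: [1.3, 0.4, -0.8]
width: 0.085
```

Emit:
carry_out(series=[[[-24,-29,0],0],[[-24,-29,0],0],[[-24,-29,0],0],[[-24,-29,0],0],[[-24,-29,0],0],[[-24,-29,0],0]])

```text
clock: 1.43
position: [0.4534, -0.1229, 0.3304]
ee_rot: [-0.004, 0.789, -0.614, -0.006]
contact_force: [0.3, -0.4, -0.7]
width: 0.085
```

Emit:
carry_out(series=[[[0,0,0],-7],[[0,0,0],-7],[[0,0,0],-7],[[0,0,0],-7],[[0,0,0],-7],[[0,0,0],-7],[[0,0,0],-7],[[0,0,0],-7],[[0,0,0],-7],[[0,0,0],-7]])

```text
clock: 2.27
position: [0.456, -0.1107, 0.3254]
ee_rot: [-0.01, 0.999, -0.035, -0.006]
contact_force: [-0.3, 0.0, -0.5]
width: 0.0851
```

Run:
```python
from h import *
s=st(); print(np.round(s["qpos"],2))
snap("wrist","w1"); d=np.load("pics/w1.npz"); print(d["o"]); print(np.round(d["R"],2))
```

```text
t 2.27 p [ 0.456  -0.1107  0.3254] yawx -4.0 w 0.0851 F [-0.3  0.  -0.5]
[-0.4   0.08  1.52  0.01  1.56 -0.33]
[ 0.46220058 -0.0372988   0.4695188 ]
[[ 1.   -0.06 -0.03]
 [-0.07 -0.96 -0.28]
 [-0.01  0.28 -0.96]]
```

View pics/w1.png

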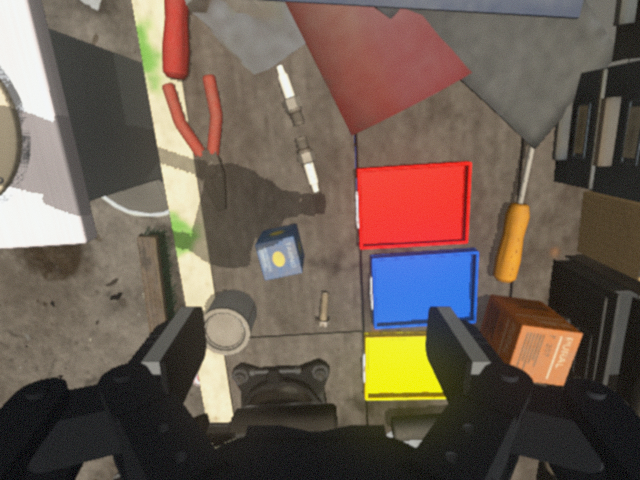

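The wrist view is clear. The plugs run (281,67)-(298,124) and (300,138)-(316,192), both thread ends facing each other. The carton is at (280,252), the bolt at (323,308), and the trays at (414,205), (425,288) and (410,367).

Run:
```python
from h import *
im=cv2.imread("pics/w1.png")
a=cv2.resize(im[55:205,262:337],None,fx=4,fy=4,interpolation=2)
b=cv2.resize(im[212:340,245:345],None,fx=4,fy=4,interpolation=2)
c=np.zeros((600,720,3),np.uint8); c[:,:300]=a; c[:512,310:710]=b
for k in range(0,600,40): cv2.putText(c,"-",(300,k+4),0,.4,(255,255,255),1)
cv2.imwrite("pics/w1c.png",c)
hsv=cv2.cvtColor(im,cv2.COLOR_BGR2HSV)
for n,lo,hi,x0 in [("red",0,4,350),("blue",105,125,360),("yel",26,34,355)]:
    m=cv2.inRange(hsv,(lo,150,120),(hi,255,255)); m[:,:x0]=0; m[:155]=0;m[:,482:]=0
    m=cv2.morphologyEx(m,cv2.MORPH_OPEN,np.ones((5,5)))
    cn=max(cv2.findContours(m,0,1)[0],key=cv2.contourArea)
    r=cv2.minAreaRect(cn); p=np.array([px("w1",*q,.016) for q in cv2.boxPoints(r)])
    print(n,np.round(p.mean(0),3),"sides",np.round(np.linalg.norm(p[1]-p[0]),3),np.round(np.linalg.norm(p[2]-p[1]),3),"corners",np.round(p[:,:2],3).tolist())
for n,u,v,z in [("A cer",281,67,.01),("A thr",298,124,.01),("B thr",300,138,.01),("B cer",316,192,.01),("cart",282,240,.062),("bolt",323,308,.008),("tin",227,333,.06)]: print(n,np.round(px("w1",u,v,z),3))
```

```text
red [ 0.57  -0.134  0.016] sides 0.136 0.1 corners [[0.498, -0.084], [0.634, -0.084], [0.645, -0.184], [0.501, -0.185]]
blue [ 0.58  -0.242  0.016] sides 0.128 0.092 corners [[0.512, -0.197], [0.64, -0.195], [0.65, -0.287], [0.516, -0.289]]
yel [ 0.553 -0.355  0.016] sides 0.101 0.09 corners [[0.502, -0.308], [0.603, -0.311], [0.607, -0.401], [0.501, -0.398]]
A cer [0.423 0.031 0.01 ]
A thr [ 0.437 -0.03   0.01 ]
B thr [ 0.438 -0.046  0.01 ]
B cer [ 0.452 -0.111  0.01 ]
cart [ 0.412 -0.153  0.062]
bolt [ 0.451 -0.266  0.008]
tin [ 0.334 -0.266  0.06 ]
```

View pics/w1c.png

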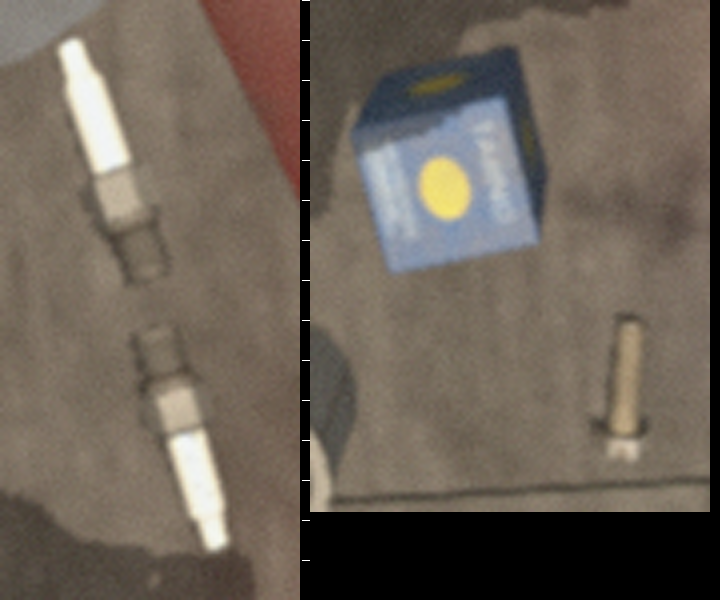

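```bash
cat > goal.py <<'E'
from h import *
def goal(p,yaw=None):
    "total tool shift (mm) to reach world p, in present axes; turn (deg) to reach yaw of tool x"
    s=st(); d=tool(p); R=Rq(s["ee_rot"]); y=np.degrees(np.arctan2(R[1,0],R[0,0]))
    t=0 if yaw is None else y-yaw
    print("shift",np.round(d,1),"turn",np.round(t,1))
E
python3 - <<'E'
from goal import *
f=lambda x,y:(262+x/4,55+y/4); g=lambda x,y:(245+(x-310)/4,212+y/4)
P=lambda q,z:px("w1",*q,z)[:2]
for n,cer,thr,hx in [("A",(70,42),(148,278),(120,194)),("B",(216,548),(154,328),(177,405))]:
    c,t,h=P(f(*cer),.010),P(f(*thr),.010),P(f(*hx),.016); d=t-c
    print(n,"len",np.round(np.linalg.norm(d),3),"mid",np.round((c+t)/2,4),"mid+9",np.round((c+t)/2+d/np.linalg.norm(d)*.009,4),"hex",np.round(h,4),"ang",np.round(np.degrees(np.arctan2(d[1],d[0])),1))
q=np.array([P(g(*k),.062) for k in [(357,130),(510,98),(540,242),(393,270)]])
print("carton",np.round(q.mean(0),4),[np.round(np.linalg.norm(q[i]-q[i-1]),3) for i in range(4)],[np.round(np.degrees(np.arctan2(*(q[i]-q[j])[::-1])),1) for i,j in[(1,0),(2,3),(0,3),(1,2)]])
h,e=P(g(622,455),.008),P(g(629,318),.006); print("bolt",np.round((h+e)/2,4),np.linalg.norm(h-e),np.degrees(np.arctan2(*(e-h)[::-1])))
E
```

```text
A len 0.066 mid [0.4294 0.001 ] mid+9 [ 0.4316 -0.0077] hex [ 0.4319 -0.008 ] ang -75.5
B len 0.067 mid [ 0.4451 -0.0778] mid+9 [ 0.4432 -0.069 ] hex [ 0.4435 -0.067 ] ang 101.8
carton [ 0.4073 -0.1749] [np.float64(0.043), np.float64(0.044), np.float64(0.043), np.float64(0.043)] [np.float64(8.5), np.float64(7.8), np.float64(97.6), np.float64(96.6)]
bolt [ 0.4516 -0.2678] 0.049217976424031966 83.67787108722437
```

Emit:
carry_out(series=[[[0,0,0],-6.5],[[0,0,0],-6.5],[[0,0,0],-6.0],[[0,0,0],0]], fingers=45)

```text
clock: 2.65
position: [0.455, -0.1103, 0.3239]
ee_rot: [-0.012, 0.991, 0.135, -0.006]
contact_force: [-0.3, 0.3, 0.3]
width: 0.0452
```

```bash
python3 -c "
from goal import *
goal([.4317,-.008,.10],14.5)"
```

```text
t 2.65 p [ 0.455  -0.1103  0.3239] yawx 15.5 w 0.0452 F [-0.3  0.3  0.3]
shift [  6.8 -99.  226.5] turn 1.0
```

Emit:
carry_out(series=[[[1,-14,32],1],[[1,-14,32],0],[[1,-14,32],0],[[1,-14,32],0],[[1,-14,32],0],[[1,-14,32],0],[[1,-14,32],0],[[0,0,0],0]])

```text
clock: 3.32
position: [0.4374, -0.0081, 0.0957]
ee_rot: [-0.009, 0.995, 0.104, -0.002]
contact_force: [-1.4, 0.7, 0.2]
width: 0.0449
```

```bash
python3 -c "
from goal import *
goal([.4317,-.008,.004],14.5)
snap('wrist','w2')
a=cv2.imread('pics/w2.png')
for p in [(.4317,-.008,.016),(.4435,-.068,.016)]: print(proj('w2',p))
"
```

```text
t 3.32 p [ 0.4374 -0.0081  0.0957] yawx 12.0 w 0.0449 F [-1.4  0.7  0.2]
shift [-5.3  0.3 91.7] turn -2.5
[307.56798513 250.74705782]
[306.64450165 338.67989105]
```

View pics/w2.png

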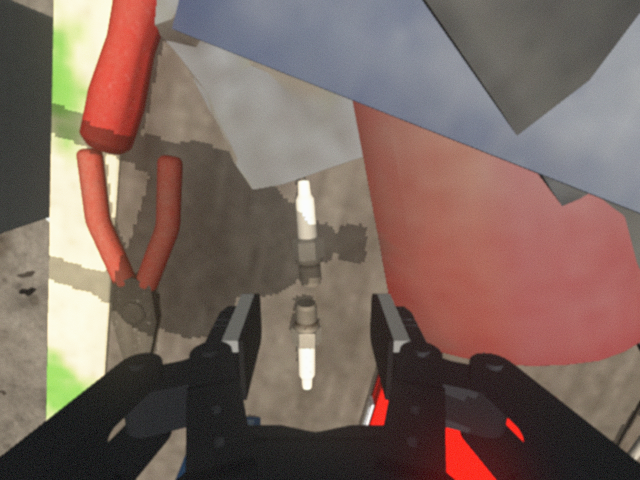

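The plugs are at (307,250) and (306,327). The projection fits A but sits about 10 px off for B, so I'll check that.

```bash
python3 -c "
from goal import *
for n,u,v,z in [('A cer',305,180,.01),('A c/h',307,239,.015),('A h/t',309,263,.015),('A thr',311,285,.01),('B thr',306,297,.01),('B h/c',306,333,.01),('B cer',307,389,.008)]: print(n,np.round(px('w2',u,v,z),4))
im=cv2.imread('pics/w2.png')[170:400,250:370]
cv2.imwrite('pics/w2c.png',cv2.resize(im,None,fx=2.6,fy=2.6,interpolation=2))
for f in('w1','w2'): 
  d=np.load(f'pics/{f}.npz'); print(d['o'],d['K'][0,0])
"
```

```text
A cer [0.4214 0.0335 0.01  ]
A c/h [ 0.4299 -0.001   0.015 ]
A h/t [ 0.4343 -0.016   0.015 ]
A thr [ 0.4389 -0.0324  0.01  ]
B thr [ 0.4374 -0.0414  0.01  ]
B h/c [ 0.4428 -0.0674  0.01  ]
B cer [ 0.4527 -0.1124  0.008 ]
[ 0.46220058 -0.0372988   0.4695188 ] 381.39825441844465
[0.42169752 0.06446497 0.23963245] 381.39825441844465
```

View pics/w2c.png

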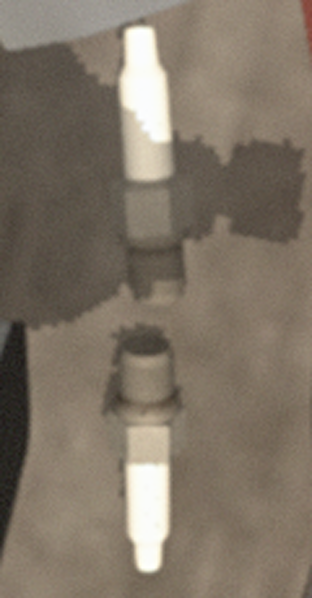

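The crop settles it: B's hexagon spans about v = 333–348, which agrees with the projection. I'll descend on A.

Emit:
carry_out(series=[[[-3,0,25],-2.5],[[-2,0,25],0],[[0,0,20],0],[[0,0,12],0],[[0,0,6],0],[[0,0,0],0]])

```text
clock: 3.87
position: [0.4496, -0.0156, 0.0172]
ee_rot: [-0.002, 0.993, 0.121, 0.012]
contact_force: [-0.8, -0.1, -0.1]
width: 0.0448
```

```bash
python3 -c "
from goal import *
goal([.4317,-.008,.004],14.5)"
```

```text
t 3.87 p [ 0.4496 -0.0156  0.0172] yawx 13.9 w 0.0448 F [-0.8 -0.1 -0.1]
shift [-15.8 -11.7  12.8] turn -0.6
```

Emit:
carry_out(series=[[[0,0,-10],0],[[0,0,-10],0],[[0,0,-5],0],[[0,0,0],0]])

```text
clock: 4.2
position: [0.455, -0.0189, 0.0485]
ee_rot: [-0.0, 0.993, 0.118, 0.017]
contact_force: [0.1, -0.8, 0.2]
width: 0.045
```

```bash
python3 -c "
from goal import *
goal([.4317,-.008,.004],14.5)
s=manip.get_state(); print(np.round(Rq(s['ee_rot'])[:,2],3))"
```

```text
t 4.2 p [ 0.455  -0.0189  0.0485] yawx 13.5 w 0.045 F [ 0.1 -0.8  0.2]
shift [-21.6 -16.2  43.8] turn -1.0
[ 0.034  0.005 -0.999]
```

Emit:
carry_out(series=[[[0,0,0],0],[[0,0,0],0],[[0,0,0],0],[[0,0,0],0],[[0,0,0],0],[[0,0,0],0]])

```text
clock: 4.7
position: [0.4567, -0.0197, 0.0504]
ee_rot: [0.001, 0.993, 0.117, 0.019]
contact_force: [-0.3, -0.2, -0.1]
width: 0.0452
```

```bash
python3 -c "
from goal import *
goal([.4317,-.008,.004],14.5)
s=manip.get_state(); print(np.round(Rq(s['ee_rot'])[:,2],3),s['qd'])"
```

```text
t 4.7 p [ 0.4567 -0.0197  0.0504] yawx 13.5 w 0.0452 F [-0.3 -0.2 -0.1]
shift [-23.3 -17.4  45.5] turn -1.0
[ 0.038  0.003 -0.999] [ 0.00116052  0.00536563  0.00480484 -0.00030077  0.00195851  0.00053749]
```

Emit:
carry_out(series=[[[-8,-6,3],-1],[[-8,-6,3],0],[[-8,-6,3],0],[[0,0,0],0]])

```text
clock: 5.03
position: [0.425, -0.0066, 0.0383]
ee_rot: [0.0, 0.992, 0.127, 0.017]
contact_force: [-0.8, 1.0, -0.6]
width: 0.045
```

```bash
cat >> goal.py <<'E'
    print("zaxis",np.round(R[:,2],3))
E
python3 -c "
from goal import *
goal([.4317,-.008,.004],14.5)"
```

```text
t 5.03 p [ 0.425  -0.0066  0.0383] yawx 14.6 w 0.045 F [-0.8  1.  -0.6]
shift [ 4.9  2.9 34.5] turn 0.1
zaxis [ 0.034  0.004 -0.999]
```

Emit:
carry_out(series=[[[2,1,5],0],[[1,1,5],0],[[0,0,5],0],[[0,0,3],0],[[0,0,0],0]])

```text
clock: 5.45
position: [0.4287, -0.0074, 0.0183]
ee_rot: [0.0, 0.992, 0.127, 0.017]
contact_force: [-0.0, -0.4, -0.2]
width: 0.045
```

```bash
python3 -c "
from goal import *
goal([.4317,-.008,.004],14.5)
snap('wrist','w3')
print(proj('w3',(.4317,-.008,.016)))
cv2.imwrite('pics/w3c.png',cv2.imread('pics/w3.png')[150:450,150:500])
"
```

```text
t 5.45 p [ 0.4287 -0.0074  0.0183] yawx 14.6 w 0.045 F [-0.  -0.4 -0.2]
shift [ 2.2  1.3 14.4] turn 0.1
zaxis [ 0.034  0.004 -0.999]
[322.65909342 313.23309243]
```

View pics/w3c.png

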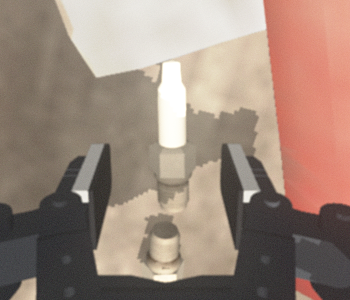

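The hexagon is at (323,315), as projected, between the fingers and unmoved. I'll finish the descent and grip.

Emit:
carry_out(series=[[[1,1,4],0],[[1,0,4],0],[[0,0,3],0],[[0,0,2],0],[[0,0,0],0]])

```text
clock: 5.92
position: [0.4331, -0.0083, 0.0044]
ee_rot: [0.0, 0.992, 0.127, 0.018]
contact_force: [0.7, -1.5, 0.4]
width: 0.0448
```

Emit:
carry_out(series=[[[0,0,0],0],[[0,0,0],0],[[0,0,0],0],[[0,0,0],0],[[0,0,0],0],[[0,0,0],0]], fingers=0, squeeze=40)

```text
clock: 6.42
position: [0.433, -0.0083, 0.0046]
ee_rot: [0.0, 0.992, 0.127, 0.018]
contact_force: [-0.2, -0.0, -0.7]
width: 0.0188
```

```bash
python3 -c "
from goal import *
goal([.597,-.143,.075],0)"
```

```text
t 6.42 p [ 0.433  -0.0083  0.0046] yawx 14.6 w 0.0188 F [-0.2 -0.  -0.7]
shift [127.2 172.  -64.9] turn 14.6
zaxis [ 0.036  0.004 -0.999]
```

Emit:
carry_out(series=[[[0,0,-8],0],[[0,0,-14],2],[[0,0,-14],2],[[0,0,-14],2],[[0,0,-10],2],[[0,0,-5],2],[[0,0,0],2],[[0,0,0],0]])

```text
clock: 7.08
position: [0.43, -0.0084, 0.0761]
ee_rot: [-0.001, 1.0, 0.017, 0.018]
contact_force: [-0.3, 0.0, 0.3]
width: 0.0185
```

```bash
python3 -c "
from goal import *
goal([.593,-.142,.065],0)"
```

```text
t 7.08 p [ 0.43   -0.0084  0.0761] yawx 2.0 w 0.0185 F [-0.3  0.   0.3]
shift [157.8 139.2  16.6] turn 2.0
zaxis [ 0.037  0.004 -0.999]
```

Emit:
carry_out(series=[[[9,8,0],1],[[18,16,0],1],[[20,17,0],0],[[20,17,0],0],[[20,17,0],0],[[20,17,0],0],[[20,17,0],0],[[14,12,0],0],[[8,7,0],0],[[0,0,0],0]])

```text
clock: 7.92
position: [0.5894, -0.1476, 0.0801]
ee_rot: [-0.0, 1.0, 0.001, 0.019]
contact_force: [0.4, -0.6, -0.0]
width: 0.0187
```

```bash
python3 -c "
from goal import *
goal([.593,-.142,.012],0)"
```

```text
t 7.92 p [ 0.5894 -0.1476  0.0801] yawx 0.1 w 0.0187 F [ 0.4 -0.6 -0. ]
shift [ 1.  -5.5 68.2] turn 0.1
zaxis [ 0.038  0.001 -0.999]
```

Emit:
carry_out(series=[[[0,-2,8],0],[[0,-2,12],0],[[0,-1,12],0],[[0,0,12],0],[[0,0,8],0],[[0,0,4],0],[[0,0,0],0]])

```text
clock: 8.5
position: [0.5871, -0.14, 0.018]
ee_rot: [-0.002, 1.0, 0.001, 0.015]
contact_force: [-0.3, 0.2, -0.7]
width: 0.0189
```

```bash
python3 -c "
from goal import *
goal([.593,-.142,.009],0)
snap('wrist','w4')
im=cv2.imread('pics/w4.png'); cv2.imwrite('pics/w4.png',im)
"
```

```text
t 8.5 p [ 0.5871 -0.14    0.018 ] yawx 0.1 w 0.0189 F [-0.3  0.2 -0.7]
shift [5.6 2.1 9.2] turn 0.1
zaxis [ 0.031  0.004 -1.   ]
```

View pics/w4.png

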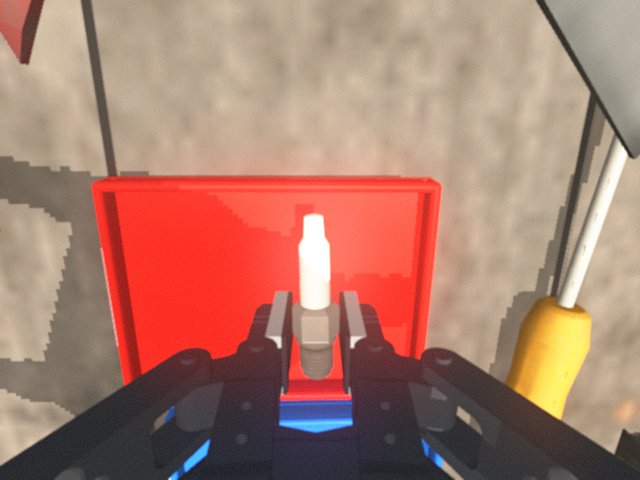

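Plug A is held inside the red tray, its tip at (315,215). The tray corners are at (95,182) and (440,182), and the south wall is at v≈388.

```bash
python3 -c "
from goal import *
for n,u,v,z in [('TL',95,182,.016),('TR',440,182,.016),('S in',320,382,.016),('S out',320,400,.016),('tip',315,214,.02),('thr',316,378,.02)]: print(n,np.round(px('w4',u,v,z),4))
"
```

```text
TL [ 0.504  -0.0856  0.016 ]
TR [ 0.6342 -0.0859  0.016 ]
S in [ 0.5886 -0.1756  0.016 ]
S out [ 0.5887 -0.1854  0.016 ]
tip [ 0.5861 -0.0973  0.02  ]
thr [ 0.5867 -0.1705  0.02  ]
```

Emit:
carry_out(series=[[[4,2,3],0],[[2,1,3],0],[[0,0,2],0],[[0,0,0],0]])

```text
clock: 8.88
position: [0.5954, -0.1435, 0.0118]
ee_rot: [-0.001, 1.0, 0.001, 0.017]
contact_force: [0.4, -0.1, -0.8]
width: 0.0185
```

```bash
python3 -c "
from goal import *
goal([.595,-.143,.009],0)"
```

```text
t 8.88 p [ 0.5954 -0.1435  0.0118] yawx 0.1 w 0.0185 F [ 0.4 -0.1 -0.8]
shift [-0.5 -0.4  2.7] turn 0.1
zaxis [ 0.035  0.003 -0.999]
```

Emit:
carry_out(series=[[[0,0,1.5],0],[[0,0,1],0],[[0,0,0.5],0],[[0,0,0],0]])

```text
clock: 9.22
position: [0.5963, -0.1439, 0.0093]
ee_rot: [-0.001, 1.0, 0.001, 0.018]
contact_force: [-0.8, 1.0, -0.3]
width: 0.0188
```

Emit:
carry_out(series=[[[0,0,0],0],[[0,0,0],0],[[0,0,0],0],[[0,0,0],0],[[0,0,0],0]], fingers=32)

```text
clock: 9.63
position: [0.5965, -0.144, 0.0099]
ee_rot: [-0.001, 1.0, 0.001, 0.019]
contact_force: [-0.1, -0.1, 0.9]
width: 0.0321
```

Emit:
carry_out(series=[[[0,0,-5],0],[[0,0,-10],0],[[0,0,-15],0],[[0,0,-15],0],[[0,0,-15],0],[[0,0,-15],0],[[0,0,-8],0],[[0,0,0],0],[[0,0,0],0]])

```text
clock: 10.38
position: [0.5935, -0.1442, 0.1016]
ee_rot: [-0.001, 1.0, 0.001, 0.02]
contact_force: [-0.2, -0.3, -0.8]
width: 0.0322
```

```bash
python3 -c "
from goal import *
goal([.4432,-.068,.08],11.8)"
```

```text
t 10.38 p [ 0.5935 -0.1442  0.1016] yawx 0.1 w 0.0322 F [-0.2 -0.3 -0.8]
shift [-150.8  -76.5   15.7] turn -11.7
zaxis [ 0.04   0.001 -0.999]
```

Now to plug B, its fingers opened to 45 mm.

Emit:
carry_out(series=[[[-10,-5,0],-2],[[-18,-9,0],-2],[[-20,-10,2],-2],[[-20,-11,2],-2],[[-20,-11,2],-2],[[-20,-11,2],-1.5],[[-18,-11,2],0],[[-10,-7,2],0],[[-4,-2,2],0],[[0,0,0],0]], fingers=45)

```text
clock: 11.22
position: [0.4348, -0.0819, 0.0739]
ee_rot: [-0.001, 0.994, 0.106, 0.015]
contact_force: [0.2, 0.3, 0.5]
width: 0.0448
```

```bash
python3 -c "
from goal import *
goal([.4432,-.068,.004],11.8)
snap('wrist','w5')
print(proj('w5',(.4433,-.068,.016)), proj('w5',(.452,-.111,.006)))
"
```

```text
t 11.22 p [ 0.4348 -0.0819  0.0739] yawx 12.2 w 0.0448 F [0.2 0.3 0.5]
shift [  9.1 -11.9  70.2] turn 0.4
zaxis [ 0.03   0.005 -1.   ]
[333.50791799 243.06448755] [330.25298352 306.10767995]
```

View pics/w5.png

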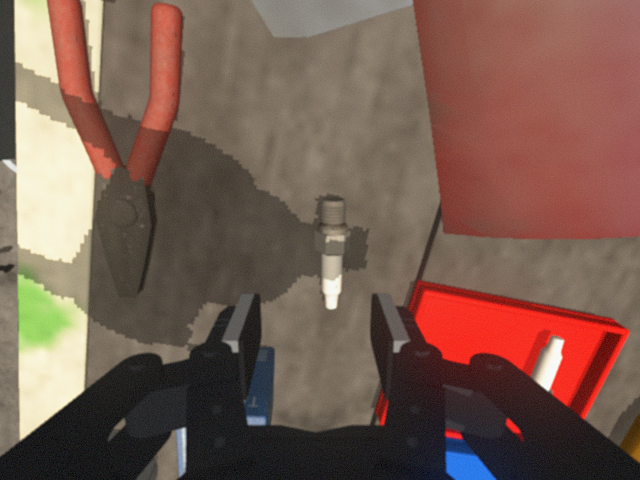

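B's hexagon is at (332,243), as projected, and plug A lies in the red tray at (550,365). I'll descend.

Emit:
carry_out(series=[[[4,-5,6],0],[[3,-4,10],0],[[2,-2,10],0],[[0,0,10],0],[[0,0,8],0],[[0,0,4],0],[[0,0,0],0]])

```text
clock: 11.85
position: [0.4552, -0.0709, 0.0236]
ee_rot: [0.001, 0.994, 0.105, 0.021]
contact_force: [0.2, 0.6, 0.2]
width: 0.0449
```

```bash
python3 -c "
from goal import *
goal([.4432,-.068,.004],11.8)"
```

```text
t 11.85 p [ 0.4552 -0.0709  0.0236] yawx 12.1 w 0.0449 F [0.2 0.6 0.2]
shift [-11.9  -5.4  19.1] turn 0.3
zaxis [ 0.041  0.002 -0.999]
```

Emit:
carry_out(series=[[[-5,-2,0],0],[[-4,-2,0],0],[[-2,-1,0],0],[[0,0,2],0],[[0,0,0],0]])

```text
clock: 12.27
position: [0.4435, -0.0684, 0.0215]
ee_rot: [0.002, 0.994, 0.105, 0.021]
contact_force: [-0.2, -0.3, 0.6]
width: 0.0449
```

```bash
python3 -c "
from goal import *
goal([.4432,-.068,.004],11.8)"
```

```text
t 12.27 p [ 0.4435 -0.0684  0.0215] yawx 12.1 w 0.0449 F [-0.2 -0.3  0.6]
shift [-0.9 -0.6 17.5] turn 0.3
zaxis [ 0.043  0.001 -0.999]
```

Emit:
carry_out(series=[[[0,0,4],0],[[0,0,5],0],[[-1,0,4],0],[[0,0,2.5],0],[[0,0,0],0]])

```text
clock: 12.68
position: [0.4438, -0.069, 0.0053]
ee_rot: [0.002, 0.994, 0.105, 0.023]
contact_force: [-0.6, -0.5, 0.1]
width: 0.0452
```

Emit:
carry_out(series=[[[0,0,0],0],[[0,0,0],0],[[0,0,0],0],[[0,0,0],0],[[0,0,0],0],[[0,0,0],0]], fingers=0)

```text
clock: 13.18
position: [0.4438, -0.069, 0.0051]
ee_rot: [0.002, 0.994, 0.105, 0.022]
contact_force: [-0.0, 0.6, -0.7]
width: 0.0191
```

Emit:
carry_out(series=[[[0,0,-8],0],[[0,0,-14],2],[[0,0,-14],2],[[0,0,-14],2],[[0,0,-10],2],[[0,0,-5],2],[[0,0,0],2],[[0,0,0],0]])

```text
clock: 13.85
position: [0.4405, -0.0689, 0.0764]
ee_rot: [-0.0, 1.0, -0.005, 0.023]
contact_force: [-0.8, -0.2, -0.6]
width: 0.0186
```

```bash
python3 -c "
from goal import *
goal([.542,-.128,.065],0)"
```

```text
t 13.85 p [ 0.4405 -0.0689  0.0764] yawx -0.6 w 0.0186 F [-0.8 -0.2 -0.6]
shift [101.4  58.1  16.1] turn -0.6
zaxis [ 0.046  0.    -0.999]
```

Emit:
carry_out(series=[[[8,5,0],0],[[15,9,0],0],[[18,10,0],0],[[18,10,0],0],[[18,10,0],0],[[12,8,0],0],[[6,4,0],0],[[0,0,0],0]])

```text
clock: 14.52
position: [0.541, -0.1298, 0.0811]
ee_rot: [0.0, 1.0, -0.001, 0.023]
contact_force: [0.2, 0.3, -1.3]
width: 0.0188
```

```bash
python3 -c "
from goal import *
goal([.541,-.127,.0095],0)"
```

```text
t 14.52 p [ 0.541  -0.1298  0.0811] yawx -0.1 w 0.0188 F [ 0.2  0.3 -1.3]
shift [-3.3 -2.9 71.5] turn -0.1
zaxis [ 0.047 -0.001 -0.999]
```

Emit:
carry_out(series=[[[-1,-1,6],0],[[-1,-1,10],0],[[0,0,10],0],[[0,0,10],0],[[0,0,10],0],[[0,0,6],0],[[0,0,3],0],[[0,0,0],0]])

```text
clock: 15.18
position: [0.5331, -0.1232, 0.0177]
ee_rot: [-0.002, 1.0, 0.0, 0.018]
contact_force: [-0.5, 0.2, 0.2]
width: 0.0189
```

```bash
python3 -c "
from goal import *
goal([.541,-.127,.0095],0)"
```

```text
t 15.18 p [ 0.5331 -0.1232  0.0177] yawx 0.0 w 0.0189 F [-0.5  0.2  0.2]
shift [7.6 3.9 8.5] turn 0.0
zaxis [ 0.035  0.004 -0.999]
```

Emit:
carry_out(series=[[[4,2,1],0],[[3,1,2],0],[[0,0,2],0],[[0,0,1],0],[[0,0,1],0],[[0,0,0],0]])

```text
clock: 15.68
position: [0.542, -0.1265, 0.0113]
ee_rot: [-0.002, 1.0, 0.0, 0.019]
contact_force: [0.1, -0.0, -0.5]
width: 0.0189
```

```bash
python3 -c "
from goal import *
goal([.541,-.127,.0095],0)"
```

```text
t 15.68 p [ 0.542  -0.1265  0.0113] yawx 0.0 w 0.0189 F [ 0.1 -0.  -0.5]
shift [-1.   0.5  1.8] turn 0.0
zaxis [ 0.037  0.003 -0.999]
```

Emit:
carry_out(series=[[[0,0,1],0],[[0,0,0.6],0],[[0,0,0],0]])

```text
clock: 15.93
position: [0.5423, -0.1267, 0.01]
ee_rot: [-0.002, 1.0, 0.0, 0.019]
contact_force: [-0.8, -0.1, -0.6]
width: 0.0188
```

Emit:
carry_out(series=[[[0,0,0],0],[[0,0,0],0],[[0,0,0],0],[[0,0,0],0],[[0,0,0],0]], fingers=32)

```text
clock: 16.35
position: [0.5425, -0.1268, 0.0105]
ee_rot: [-0.001, 1.0, 0.0, 0.02]
contact_force: [-1.6, 0.3, -1.0]
width: 0.0318
```

Emit:
carry_out(series=[[[0,0,-5],0],[[0,0,-10],0],[[0,0,-15],0],[[0,0,-15],0],[[0,0,-20],0],[[0,0,-20],0],[[0,0,-20],0],[[0,0,-15],0],[[0,0,-8],0],[[0,0,0],0]])

```text
clock: 17.18
position: [0.5368, -0.1271, 0.1506]
ee_rot: [-0.001, 1.0, 0.0, 0.021]
contact_force: [-0.2, -0.1, -0.5]
width: 0.032
```

```bash
python3 -c "
from goal import *
goal([.4073,-.1749,.13],7.6)"
```

```text
t 17.18 p [ 0.5368 -0.1271  0.1506] yawx 0.0 w 0.032 F [-0.2 -0.1 -0.5]
shift [-130.3   47.8   15.2] turn -7.6
zaxis [ 0.041  0.002 -0.999]
```

Emit:
carry_out(series=[[[-8,3,0],-2],[[-15,6,0],-2],[[-18,7,0],-2],[[-18,8,0],-1.5],[[-18,8,0],0],[[-18,8,0],0],[[-15,8,0],0],[[-9,5,0],0],[[-4,3,0],0],[[0,0,0],0]], fingers=75)

```text
clock: 18.02
position: [0.4138, -0.1951, 0.1416]
ee_rot: [-0.002, 0.997, 0.07, 0.019]
contact_force: [0.7, 0.4, 0.3]
width: 0.0746
```

```bash
python3 -c "
from goal import *
goal([.4073,-.1749,.03],7.6)
snap('wrist','w6')
print(proj('w6',(.4073,-.1749,.062)), proj('w6',(.4516,-.2678,.008)))
"
```

```text
t 18.02 p [ 0.4138 -0.1951  0.1416] yawx 8.1 w 0.0746 F [0.7 0.4 0.3]
shift [ -7.8 -20.8 111.4] turn 0.5
zaxis [ 0.037  0.006 -0.999]
[305.27755957 217.80280484] [343.16205859 318.54568335]
```

View pics/w6.png

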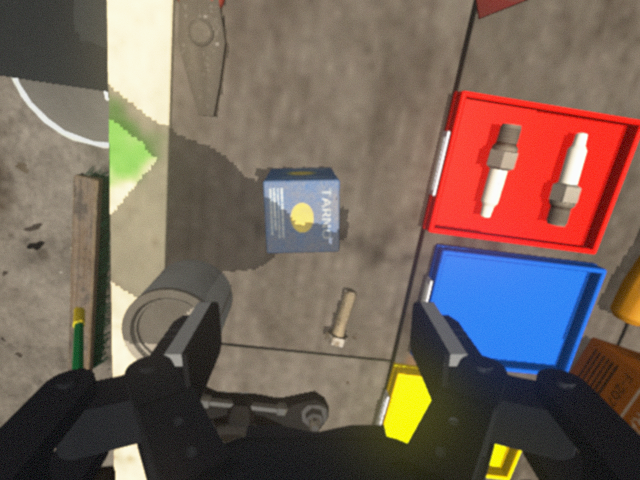

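Both plugs lie clear in the red tray at (498,170) and (568,180). The carton top is at (302,216), 3 px from the projection, and the tin is well clear. The bolt runs (349,290)-(340,342).

Emit:
carry_out(series=[[[-3,-7,6],0],[[-3,-7,8],0],[[-2,-4,10],0],[[0,0,10],0],[[0,0,6],0],[[0,0,0],0]])

```text
clock: 18.57
position: [0.4079, -0.1735, 0.0986]
ee_rot: [-0.003, 0.997, 0.072, 0.02]
contact_force: [-1.0, -0.4, 1.4]
width: 0.0751
```

```bash
python3 -c "
from goal import *
goal([.407,-.1749,.03],7.6)
f='w6'
print('carton',np.round(px(f,302,216,.062),4)); a,b=px(f,349.5,289,.006)[:2],px(f,339,345,.008)[:2]; print('bolt',(a+b)/2,np.linalg.norm(a-b),np.degrees(np.arctan2(*(a-b)[::-1])))
print('carton yaw', [np.round(px(f,*q,.062),4) for q in [(264,181),(338,181),(340,251),(268,253)]])
print('blue',[np.round(px(f,*q,.016),4) for q in [(441,244),(606,266),(430,347)]])
"
```

```text
t 18.57 p [ 0.4079 -0.1735  0.0986] yawx 8.2 w 0.0751 F [-1.  -0.4  1.4]
shift [-3.9  1.4 68.5] turn 0.6
zaxis [ 0.04   0.008 -0.999]
carton [ 0.4052 -0.1741  0.062 ]
bolt [ 0.45245053 -0.26735297] 0.05042962058883097 89.33305395389955
carton yaw [array([ 0.3806, -0.1563,  0.062 ]), array([ 0.4233, -0.1504,  0.062 ]), array([ 0.4314, -0.193 ,  0.062 ]), array([ 0.3876, -0.2   ,  0.062 ])]
blue [array([ 0.513 , -0.1929,  0.016 ]), array([ 0.6463, -0.1937,  0.016 ]), array([ 0.5251, -0.2807,  0.016 ])]
```

Emit:
carry_out(series=[[[-1,0,6],0],[[-1,0,10],0],[[-1,0,10],0],[[0,0,10],0],[[0,0,8],0],[[0,0,4],0],[[0,0,0],0]])

```text
clock: 19.15
position: [0.4099, -0.1731, 0.0484]
ee_rot: [-0.002, 0.997, 0.073, 0.022]
contact_force: [-0.0, -0.8, 1.2]
width: 0.075
```

```bash
python3 -c "
from goal import *
goal([.4065,-.1745,.025],8)"
```

```text
t 19.15 p [ 0.4099 -0.1731  0.0484] yawx 8.4 w 0.075 F [-0.  -0.8  1.2]
shift [-4.7  0.9 23.2] turn 0.4
zaxis [ 0.044  0.007 -0.999]
```

Emit:
carry_out(series=[[[-2,0,5],0],[[-2,0,6],0],[[-1,0,5],0],[[0,0,4],0],[[0,0,2],0],[[0,0,0],0]])

```text
clock: 19.65
position: [0.4065, -0.1744, 0.0249]
ee_rot: [-0.001, 0.997, 0.073, 0.023]
contact_force: [0.2, 0.9, -0.5]
width: 0.0751
```

Emit:
carry_out(series=[[[0,0,0],0],[[0,0,0],0],[[0,0,0],0],[[0,0,0],0],[[0,0,0],0],[[0,0,0],0]], fingers=30, squeeze=30)

```text
clock: 20.15
position: [0.4068, -0.1747, 0.0258]
ee_rot: [-0.001, 0.997, 0.073, 0.023]
contact_force: [-0.0, -0.2, 0.5]
width: 0.045
```

Emit:
carry_out(series=[[[0,0,-6],0],[[0,0,-12],0],[[0,0,-14],1.5],[[0,0,-14],2],[[0,0,-12],2],[[0,0,-8],2],[[0,0,-4],1],[[0,0,0],0]])

```text
clock: 20.82
position: [0.4028, -0.1745, 0.1005]
ee_rot: [-0.003, 1.0, -0.004, 0.023]
contact_force: [0.1, 0.3, -0.9]
width: 0.0449
```

```bash
python3 -c "
from goal import *
goal([.569,-.355,.08],0)"
```

```text
t 20.82 p [ 0.4028 -0.1745  0.1005] yawx -0.5 w 0.0449 F [ 0.1  0.3 -0.9]
shift [166.7 179.2  27.1] turn -0.5
zaxis [ 0.046  0.005 -0.999]
```

Emit:
carry_out(series=[[[8,8,0],0],[[14,14,0],0],[[18,18,0],0],[[20,20,0],0],[[20,20,0],0],[[20,20,0],0],[[20,20,0],0],[[16,16,0],0],[[8,9,0],0],[[0,0,0],0]])

```text
clock: 21.65
position: [0.5531, -0.3299, 0.097]
ee_rot: [-0.004, 1.0, -0.001, 0.02]
contact_force: [-0.5, 0.3, -2.2]
width: 0.0453
```

```bash
python3 -c "
from goal import *
goal([.569,-.355,.0295],0)"
```

```text
t 21.65 p [ 0.5531 -0.3299  0.097 ] yawx -0.1 w 0.0453 F [-0.5  0.3 -2.2]
shift [13.2 25.7 67.8] turn -0.1
zaxis [ 0.04   0.009 -0.999]
```

Emit:
carry_out(series=[[[4,8,3],0],[[4,8,5],0],[[2,5,6],0],[[1,2,6],0],[[0,0,4],0],[[0,0,0],0]])

```text
clock: 22.15
position: [0.5632, -0.3529, 0.0667]
ee_rot: [-0.007, 1.0, -0.001, 0.017]
contact_force: [-0.3, 0.2, -1.0]
width: 0.0456
```

```bash
python3 -c "
from goal import *
goal([.569,-.355,.0295],0)
snap('wrist','w7')
"
```

```text
t 22.15 p [ 0.5632 -0.3529  0.0667] yawx -0.1 w 0.0456 F [-0.3  0.2 -1. ]
shift [ 4.6  2.6 37.3] turn -0.1
zaxis [ 0.033  0.014 -0.999]
```

View pics/w7.png

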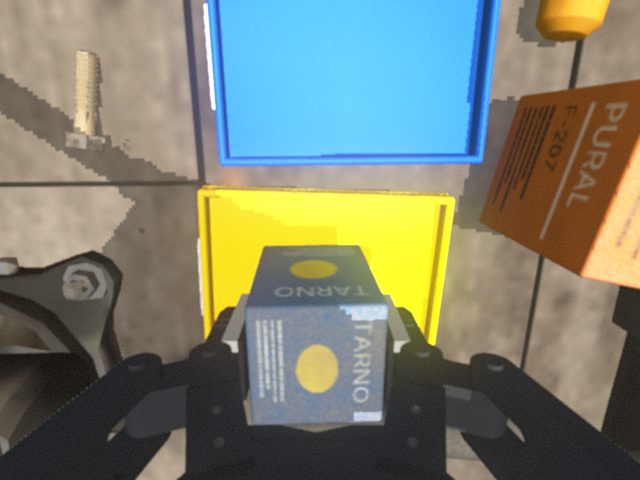

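The carton is held over the yellow tray, whose north corners are at (200,190) and (455,197). The blue tray's south edge is at v≈162, and the bolt runs (88,52)-(84,148).

```bash
python3 -c "
from goal import *
f='w7'
for n,u,v,z in [('yTL',199,189,.016),('yTR',455,197,.016),('blTL',218,163,.016),('blTR',485,161,.016),('bolt shank',88,51,.006),('bolt head',84,148,.008)]: print(n,np.round(px(f,u,v,z),4))
"
```

```text
yTL [ 0.5052 -0.3088  0.016 ]
yTR [ 0.637  -0.3138  0.016 ]
blTL [ 0.5157 -0.2959  0.016 ]
blTR [ 0.6506 -0.2954  0.016 ]
bolt shank [ 0.4556 -0.2437  0.006 ]
bolt head [ 0.4471 -0.2889  0.008 ]
```

Emit:
carry_out(series=[[[3,3,4],0],[[3,2,6],0],[[2,1,6],0],[[1,0,6],0],[[0,0,4],0],[[0,0,2],0],[[0,0,0],0]])

```text
clock: 22.78
position: [0.5741, -0.3577, 0.0373]
ee_rot: [-0.007, 1.0, -0.0, 0.017]
contact_force: [-0.5, 0.3, -0.5]
width: 0.0449
```

```bash
python3 -c "
from goal import *
goal([.570,-.359,.0305],0)
"
```

```text
t 22.78 p [ 0.5741 -0.3577  0.0373] yawx -0.0 w 0.0449 F [-0.5  0.3 -0.5]
shift [-4.3  1.4  6.7] turn -0.0
zaxis [ 0.034  0.014 -0.999]
```

Emit:
carry_out(series=[[[-1,0,2],0],[[-1,0,2],0],[[0,0,1.5],0],[[0,0,1],0],[[0,0,0],0]])

```text
clock: 23.2
position: [0.572, -0.3575, 0.0303]
ee_rot: [-0.007, 1.0, -0.0, 0.017]
contact_force: [1.3, 0.5, -1.5]
width: 0.045
```

```bash
python3 -c "
from goal import *
goal([.570,-.359,.0300],0)
"
```

```text
t 23.2 p [ 0.572  -0.3575  0.0303] yawx -0.0 w 0.045 F [ 1.3  0.5 -1.5]
shift [-2.   1.6  0.3] turn -0.0
zaxis [ 0.034  0.014 -0.999]
```

Emit:
carry_out(series=[[[0,0,0.5],0],[[0,0,0],0],[[0,0,0],0],[[0,0,0],0],[[0,0,0],0],[[0,0,0],0]], fingers=62)

```text
clock: 23.7
position: [0.5728, -0.3582, 0.0312]
ee_rot: [-0.006, 1.0, -0.0, 0.018]
contact_force: [-0.3, 0.1, -1.0]
width: 0.0623
```

Emit:
carry_out(series=[[[0,0,-5],0],[[0,0,-8],0],[[0,0,-12],0],[[0,0,-15],0],[[0,0,-15],0],[[0,0,-15],0],[[0,0,-15],0],[[0,0,-12],0],[[0,0,-6],0],[[0,0,0],0]])

```text
clock: 24.53
position: [0.569, -0.3597, 0.1446]
ee_rot: [-0.005, 1.0, -0.0, 0.019]
contact_force: [-0.0, -0.6, -0.4]
width: 0.0619
```

```bash
python3 -c "
from goal import *
goal([.4515,-.2665,.07],-6)
snap('wrist','w8')
"
```

```text
t 24.53 p [ 0.569  -0.3597  0.1446] yawx -0.0 w 0.0619 F [-0.  -0.6 -0.4]
shift [-120.3  -92.5   71. ] turn 6.0
zaxis [ 0.039  0.01  -0.999]
```

Emit:
carry_out(series=[[[-8,-6,0],1.5],[[-14,-11,2],1.5],[[-18,-14,8],1.5],[[-18,-14,8],1.5],[[-18,-14,8],0],[[-16,-12,8],0],[[-12,-9,8],0],[[-8,-6,8],0],[[-3,-2,6],0],[[0,0,0],0]], fingers=40)

```text
clock: 25.42
position: [0.4545, -0.255, 0.0752]
ee_rot: [-0.009, 0.998, -0.055, 0.014]
contact_force: [-1.0, 0.6, 0.0]
width: 0.0402
```

```bash
python3 -c "
from goal import *
goal([.4515,-.2665,.004],-6)
"
```

```text
t 25.42 p [ 0.4545 -0.255   0.0752] yawx -6.4 w 0.0402 F [-1.   0.6  0. ]
shift [-3.6 13.3 70.9] turn -0.4
zaxis [ 0.029  0.017 -0.999]
```

Emit:
carry_out(series=[[[-1,4,5],0],[[-1,4,8],0],[[0,2,10],0],[[0,0,8],0],[[0,0,6],0],[[0,0,3],0],[[0,0,0],0]])

```text
clock: 26.0
position: [0.4557, -0.2689, 0.0302]
ee_rot: [-0.008, 0.998, -0.056, 0.016]
contact_force: [0.3, 0.2, 0.3]
width: 0.0401
```

```bash
python3 -c "
from goal import *
goal([.4515,-.2665,.004],-6)
snap('wrist','w9'); print(proj('w9',(.4515,-.2665,.007)))
cv2.imwrite('pics/w9c.png',cv2.resize(cv2.imread('pics/w9.png')[200:400,200:440],None,fx=2.5,fy=2.5,interpolation=2))
"
```

```text
t 26.0 p [ 0.4557 -0.2689  0.0302] yawx -6.4 w 0.0401 F [0.3 0.2 0.3]
shift [-5.2 -1.4 26.1] turn -0.4
zaxis [ 0.032  0.015 -0.999]
[306.23171284 286.24738971]
```

View pics/w9c.png

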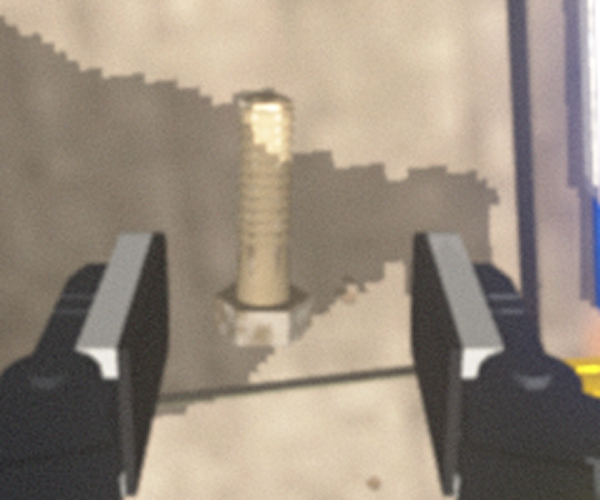

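The bolt mid-point is at (305.6,283), 3 px from the projection. It's aligned with the jaws, so I'll descend.

Emit:
carry_out(series=[[[-3,-2,5],0],[[-2,-1,6],0],[[-1,0,6],0],[[0,0,4],0],[[0,0,2],0],[[0,0,0],0]])

```text
clock: 26.55
position: [0.4508, -0.2644, 0.0058]
ee_rot: [-0.008, 0.998, -0.056, 0.016]
contact_force: [0.1, 0.0, 1.0]
width: 0.0401
```

```bash
python3 -c "
from goal import *
goal([.4515,-.2655,.003],-6)
"
```

```text
t 26.55 p [ 0.4508 -0.2644  0.0058] yawx -6.4 w 0.0401 F [0.1 0.  1. ]
shift [0.7 1.  2.9] turn -0.4
zaxis [ 0.033  0.014 -0.999]
```

Emit:
carry_out(series=[[[0,0.5,1.5],0],[[0,0.5,1],0],[[0,0,0],0]])

```text
clock: 26.8
position: [0.4511, -0.2656, 0.0032]
ee_rot: [-0.008, 0.998, -0.056, 0.017]
contact_force: [0.9, 0.1, -0.7]
width: 0.0397
```

Emit:
carry_out(series=[[[0,0,0],0],[[0,0,0],0],[[0,0,0],0],[[0,0,0],0],[[0,0,0],0],[[0,0,0],0],[[0,0,0],0]], fingers=0, squeeze=40)

```text
clock: 27.38
position: [0.4517, -0.2661, 0.0039]
ee_rot: [-0.007, 0.998, -0.056, 0.017]
contact_force: [-0.3, -0.3, -0.8]
width: 0.0129
```

Emit:
carry_out(series=[[[0,0,-5],0],[[0,0,-12],0],[[0,0,-14],-1.5],[[0,0,-14],-1.5],[[0,0,-12],-1.5],[[0,0,-8],-1.5],[[0,0,-4],0],[[0,0,0],0]])

```text
clock: 28.05
position: [0.4482, -0.2663, 0.0769]
ee_rot: [-0.007, 1.0, -0.001, 0.017]
contact_force: [-0.1, -0.7, 0.2]
width: 0.0129
```

```bash
python3 -c "
from goal import *
goal([.581,-.244,.07],0)
"
```

```text
t 28.05 p [ 0.4482 -0.2663  0.0769] yawx -0.1 w 0.0129 F [-0.1 -0.7  0.2]
shift [132.5 -22.5  11.6] turn -0.1
zaxis [ 0.033  0.014 -0.999]
```

Emit:
carry_out(series=[[[8,-1,0],0],[[14,-2,0],0],[[18,-3,0],0],[[20,-4,0],0],[[20,-4,0],0],[[20,-4,0],0],[[16,-3,0],0],[[9,-1,0],0],[[4,0,0],0],[[0,0,0],0]])

```text
clock: 28.88
position: [0.5896, -0.2398, 0.0752]
ee_rot: [-0.009, 1.0, -0.003, 0.015]
contact_force: [0.6, 0.5, -0.0]
width: 0.0129
```

```bash
python3 -c "
from goal import *
goal([.581,-.244,.0085],0)
snap('wrist','w10')
"
```

```text
t 28.88 p [ 0.5896 -0.2398  0.0752] yawx -0.4 w 0.0129 F [ 0.6  0.5 -0. ]
shift [-10.6   5.5  66.3] turn -0.4
zaxis [ 0.029  0.019 -0.999]
```

View pics/w10.png

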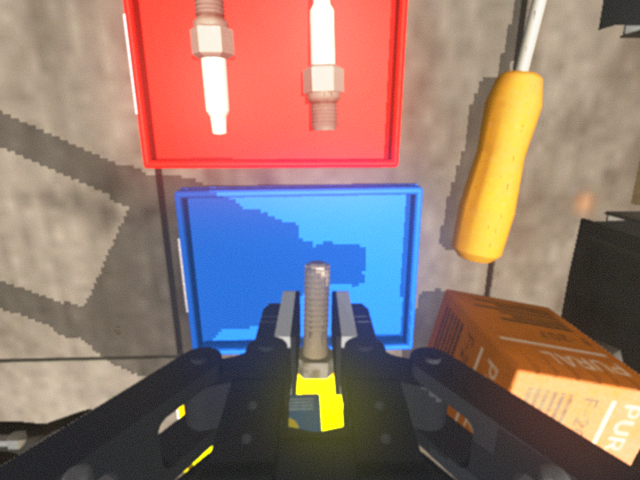

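The bolt is held level over the blue tray, head at (315,365). Both plugs rest flat in the red tray at (212,70) and (323,70). I'll lower it.

Emit:
carry_out(series=[[[-2,2,6],0],[[-2,2,10],0],[[-1,0,10],0],[[0,0,10],0],[[0,0,8],0],[[0,0,4],0],[[0,0,2],0],[[0,0,0],0]])

```text
clock: 29.6
position: [0.5784, -0.2431, 0.0176]
ee_rot: [-0.011, 1.0, -0.005, 0.011]
contact_force: [0.2, 0.8, -0.8]
width: 0.0132
```

```bash
python3 -c "
from goal import *
goal([.581,-.244,.0085],0)
"
```

```text
t 29.6 p [ 0.5784 -0.2431  0.0176] yawx -0.6 w 0.0132 F [ 0.2  0.8 -0.8]
shift [2.4 1.1 9.1] turn -0.6
zaxis [ 0.021  0.022 -1.   ]
```

Emit:
carry_out(series=[[[0,0,3],0],[[0,0,3],0],[[0,0,1.5],0],[[0,0,0.7],0],[[0,0,0],0]])

```text
clock: 30.02
position: [0.5797, -0.2433, 0.0095]
ee_rot: [-0.011, 1.0, -0.005, 0.012]
contact_force: [-0.6, 0.5, -0.4]
width: 0.0127
```

```bash
python3 -c "
from goal import *
goal([.581,-.244,.0080],0)
"
```

```text
t 30.02 p [ 0.5797 -0.2433  0.0095] yawx -0.6 w 0.0127 F [-0.6  0.5 -0.4]
shift [1.3 0.7 1.5] turn -0.6
zaxis [ 0.023  0.021 -1.   ]
```

Lower the last millimetre, release, rise and back away for a final look.

Emit:
carry_out(series=[[[0,0,1],0],[[0,0,0.4],0],[[0,0,0],0]])

```text
clock: 30.27
position: [0.5802, -0.2435, 0.0086]
ee_rot: [-0.01, 1.0, -0.005, 0.012]
contact_force: [-0.2, -0.6, -0.2]
width: 0.013
```

Emit:
carry_out(series=[[[0,0,0],0],[[0,0,0],0],[[0,0,0],0],[[0,0,0],0],[[0,0,0],0]], fingers=34)

```text
clock: 30.68
position: [0.5807, -0.2437, 0.0093]
ee_rot: [-0.01, 1.0, -0.005, 0.013]
contact_force: [0.2, 1.0, 0.3]
width: 0.0341
```

Emit:
carry_out(series=[[[0,0,-4],0],[[0,0,-8],0],[[0,0,-15],0],[[0,0,-20],0],[[0,0,-25],0],[[0,0,-25],0],[[0,-5,-25],0],[[0,-15,-25],0],[[0,-20,-25],0],[[0,-20,-25],0]])

```text
clock: 31.52
position: [0.5728, -0.1887, 0.2147]
ee_rot: [-0.011, 1.0, -0.008, 0.008]
contact_force: [0.4, 0.2, 0.0]
width: 0.0341
```

Emit:
carry_out(series=[[[0,-20,-20],0],[[0,-20,-15],0],[[0,-15,-5],0],[[0,0,0],0],[[0,0,0],0]])

```text
clock: 31.93
position: [0.5748, -0.1299, 0.2711]
ee_rot: [-0.009, 1.0, -0.006, 0.017]
contact_force: [0.1, 0.7, -0.7]
width: 0.0339
```

```bash
python3 -c "
from goal import *
st(); snap('wrist','w11')
"
```

```text
t 31.93 p [ 0.5748 -0.1299  0.2711] yawx -0.7 w 0.0339 F [ 0.1  0.7 -0.7]
```

View pics/w11.png

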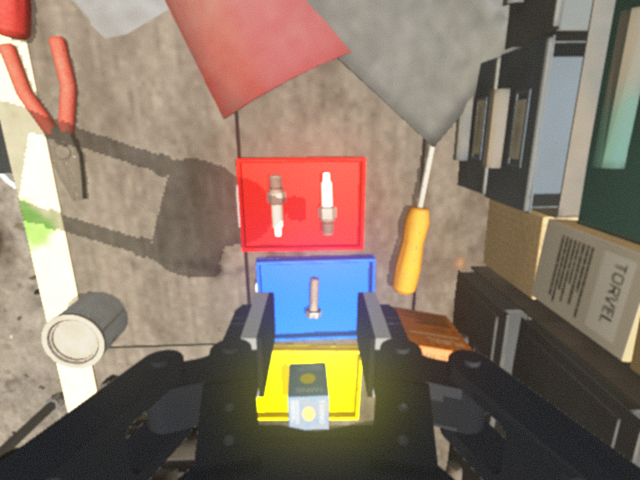

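All four are in their trays: plugs at (277,205) and (327,204), bolt at (314,298), carton top at (309,412). I'll check the offsets in numbers.

```bash
python3 -c "
from goal import *
f='w11'
for n,u,v,z in [('cart top',309,412,.066),('cart N bottom edge guess',308,366,.066),('yTL',259,346,.016),('yBL',257,418,.016),('yBR',361,418,.016),('plugB mid',277.5,206,.014),('plugA mid',327,204,.014),('red TL',237,158,.016),('red BR',364,251,.016),('bolt',314,298,.01),('blue TL',256,258,.016),('blue BR',375,340,.016)]: print(n,np.round(px(f,u,v,z),4))
"
```

```text
cart top [ 0.5715 -0.3557  0.066 ]
cart N bottom edge guess [ 0.5714 -0.2974  0.066 ]
yTL [ 0.5143 -0.3027  0.016 ]
yBL [ 0.5064 -0.405   0.016 ]
yBR [ 0.6376 -0.4106  0.016 ]
plugB mid [ 0.5426 -0.1356  0.014 ]
plugA mid [ 0.5954 -0.1344  0.014 ]
red TL [ 0.5035 -0.0848  0.016 ]
red BR [ 0.636  -0.1876  0.016 ]
bolt [ 0.5802 -0.2455  0.01  ]
blue TL [ 0.5168 -0.1929  0.016 ]
blue BR [ 0.6519 -0.2992  0.016 ]
```

```bash
python3 -c "
from h import *
print(manip.sign_off())"
```

```text
the job is handed in; nothing more can be done
None
```

I sorted all four parts and handed the job in at about 32 s of the 93 s allowed: both plugs in the red tray, the bolt in the blue tray, and the carton upright in the yellow tray. `sign_off` reported no verdict.

**Placing:** in the last wrist picture, every part rests inside its own tray, clear of the walls and of each other.

| Part | Measured offset from tray centre, long way (limit) | Measured offset, short way (limit) |
|---|---|---|
| plug_a | about 26 mm (56 mm) | about 2 mm (41 mm) |
| plug_b | about 27 mm (56 mm) | about 1 mm (41 mm) |
| hex_bolt | about 4 mm (56 mm) | about 1 mm (41 mm) |
| bulb_carton | under 2 mm (41 mm) | about 1–5 mm (25 mm), depending on the tray measurement used |

**Forces and bystanders:** the measured force stayed below about 3 N at the end of every move. I never went near the tape rule. The tin's position was not re-measured at the end, but it looked in place in the final picture.

**What disagreed:**
- **Drift:** fast moves drifted sideways by up to about 20 mm and left the tool tilted by about 2°. I corrected this in small slow steps before each grasp.
- **Plug A approach:** on the first descent the fingers came within a few millimetres of plug A. I backed off, and the next picture showed it had not moved.
- **Bolt grip:** the bolt gripped at 13 mm, where I expected 10–12 mm. The hold was stable.

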